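Read a paint sample with the colour-reader pen

TASK

Draw the colour-reader pen up out of its charging dock, then read the blue paint sample on the sloping board: stand the pen's nose on the paint inside the round window of the blue sample, with the pen square to the sloping board, and press it lightly so that the spring-loaded nose is pushed about halfway in. Finish while holding the pen there, still and steady; never press hard, do not touch the ochre or green sample with the pen, and leave the paint tubes, eraser and ink bottle where they are.

Things in the scene. Friction and masses are not known exactly. Their poses are not given: they have to be found in the camera images.
- reader_pen: Colour-reader pen, 138 mm long, 80 g, upright in the dock at first. Origin: end face of the nose when fully out; z runs to the tail. Along z: white nose, 10 mm across, 0 to 11 mm; grey round barrel, 14 to 17 mm across, to 46 mm; aluminium collar, 26 mm across, to 50 mm, resting on the dock's rim; black flat-sided grip to 138 mm, 16 mm thick along y, 20 mm wide along x.
- pen_grip (a point): Middle of the pen's grip, on its axis, 95 mm from the nose's end; axes as the pen's. Take the pen here (10 mm either way), fingers closing along the pen's y across the 16 mm thickness.
- pen_nose (a joint): How far the pen's nose is pushed in, m: 0 fully out, 0.008 fully in (bottomed). Its spring pushes back with 1.5 N at the start of the travel, 3.5 N halfway (0.004) and 5.5 N at the end.
- nose_tip (a point): Centre of the end face of the pen's nose; it moves with the nose. Axes as the pen's, z towards the tail.
- dock: Charging dock, a grey tower on a round foot 80 mm across, fixed to the table. Its round socket is 20 mm wide and 52 mm deep. Origin: centre of the underside.
- dock_rim (a point): Centre of the socket's mouth, 56 mm above the table. The pen's lower 46 mm stand inside the socket at the start.
- easel: Small wooden table easel, 210 mm wide (y), 165 mm deep (x) and about 80 mm high, fixed to the table. Its board slopes 20 degrees (0.349 rad), rising in the easel's +x direction, away from the robot. Origin: centre of the underside, x level and away from the robot apart from the easel's yaw.
- blue_sample: The sample to read: a 50 x 50 mm white frame, 4 mm thick, lying fixed on the sloping board, with a round window 22 mm across and 2.5 mm deep in its middle and blue paint at the window's bottom. A blue tab is painted on its upper edge. Origin: centre of the underside; z square to the board (tilted 20 degrees), x up the slope, y across it.
- blue_spot (a point): Centre of the blue paint in the window, 1.5 mm above the frame's underside and 2.5 mm below its top face. Axes as the blue sample's, z square to the board and out of it.
- ochre_sample: The same frame with ochre yellow paint, in the same row on the board. Not to be touched.
- green_sample: The same frame with green paint, in the same row on the board. Not to be touched. The three frames stand about 62 mm apart, in any order.
- blue_paint_tube: White paint tube with a blue band, 98 mm long, 26 mm wide, 20 mm high, lying loose near the front of the table.
- yellow_paint_tube: White paint tube with a yellow band, 98 mm long, 26 mm wide, 20 mm high, lying loose near the front of the table.
- eraser: Blue and white eraser, 42 x 21 x 13 mm, lying loose near the front of the table.
- ink_bottle: Ink bottle with a black cap, 36 mm across, 73 mm high, standing loose behind the dock.

How it is judged:
By the outcome, as a careful person would: the job done as asked, in the order asked, and still so for the second after the job is handed in, while the arm keeps its last pose, push and grip.
It also fails if it takes over 35 s, if anything falls off the work surface, if the arm or the gripper's body presses on something with over 40 N, if the wrist force passes 120 N, or if a joint passes its speed limit or range.

ROBOT

A 7-joint arm with a two-finger parallel gripper is mounted at the origin on a cart in front of the work surface, level with it; the furniture and walls round the work are solid. World frame = base frame: x ahead of the robot, y to its left, z up, the work surface at z = 0. Lengths are in m, angles in rad, forces in N, time in s.
With the tool pointing down it reaches from about 0.4 to 0.85 m from the base axis. Payload 6.9 kg.
Tool frame: the origin (TCP) lies on the centre line of the jaws, within the pads' length; the fingertips stand 14 mm ahead of it and the grasp point (between the pads) lies 5 mm behind it (ctrl.tcp_to_tips is the distance from the TCP to the fingertips, in m); x points along the fingers, z is the direction in which the jaws open and shut, and the axes are right-handed (so a half turn about x gives the same grasp; the last joint's range is limited). The gripper opens to 85 mm and grips with 20 to 120 N. Pads are 22 mm wide; open, the fingers measure 114 mm over their backs; the gripper's body (76 mm by 85 mm) begins 54 mm behind the grasp point. The pads swing forward as they close: fully open they stand 13 mm farther back than shut.
Start: joints at [-1.03, 0.507, -0.238, 1.5, 0.126, 1.149, -0.155], TCP at [0.264, 0.567, 0.245] pointing down, gripper open.
Joint ranges: [-3.08, 3.08], [-0.24, 2.05], [-1.43, 1.35], [0, 2.5], [-1.52, 4.66], [0.17, 1.96], [-2.89, 2.89]. Speed limits (rad/s): [2.39, 2.39, 3.14, 3.14, 3.14, 3.14, 3.14].

INTERFACE

Orientations are given as a 3x3 rotation matrix whose columns are the frame's x, y, z axes.
In Python, from station import ctrl gives the robot as it stands. The module is installed in compiled form; this text tells all that it offers.
- The arm moves only by the shell command python3 -m creep 'ROWS' [FORCE]. ROWS is JSON, a list of rows, each a list of 5 numbers: the shift along the tool's x, y, z in m, then the turn about the tool's x in rad, then the closure in counts, from 0 (fully open) to 255 (shut). A call has 1 to 8 rows; each row shifts and turns the pose as measured when the row begins, along the tool's axes as they then stand; what a row does not reach is not made up. A row lasts 1/12 s, in which the tool goes at most 41.7 mm and 7.16 degrees, less where a joint would pass 70% of its speed; a pose out of reach is approached as far as the arm can. A call with a gripper value outside its range is refused whole. The fingers move at their own pace and stop on an object; FORCE is the grip in N (left out, the last holds). Time passes only in rows, so rows that do not move let the fingers close. It gives the time, the measured TCP pose, the force and the opening at its end, in the units of the state.
- ctrl.sense(): the state, without advancing time (a new reading comes with each control period).
- ctrl.grab_frame(name): name is "scene" or "top" or "wrist"; returns a dict with "frame" (400x640x3 uint8, red, green, blue), "fx", "fy", "cx", "cy" (pixels), "world_to_cam" (4x4, takes a point from world to camera coordinates); the wrist camera has in their place "hand_eye" (4x4, takes a point from camera to tool coordinates, whose origin is the TCP and whose axes are the tool frame's). Camera axes: x right, y up, looking along -z (the intrinsics and any distortion apply to the point x, -y, -z); pixel columns grow to the right and rows downward; lengths in m; the calibration is good to about 2 mm. A picture is of the moment at which its call begins: read the wrist's pose just before it. There is no depth.
- ctrl.finish_job(): hands the job in, once; it reports no verdict.
The state is a dict: "t": time; "joint_pos": joint angles; "joint_vel": joint speeds; "joint_efforts": joint torques, N m; "position": TCP position; "tcp_rot": TCP orientation; "force": force on the tool from outside, world axes, zero at the start; "wrist_torque": the same for the moment, N m; "width": opening from 0.0 (shut) to 1.0 (fully open).
Only numpy, scipy, OpenCV 4.12 (cv2) and the standard library are available. Lean on these libraries where they do the work, as an engineer would, in place of code of your own. Each camera call takes 0.05 s, during which the arm holds its last target. There are 200 camera calls.

## Working session

There is one attempt and no reset: what is moved stays moved. The work goes in short steps, Python scripts to look and compute and a shell command to move; the robot and the scene stay as the last step left them, time stands still between calls to the robot, and variables do not carry over. Pictures are saved under pics/ and viewed, about 8 in all and at most 12, crops included, and the job is handed in when it is done.

```bash
mkdir -p pics
cat > h.py <<'E'
import numpy as np,cv2
from station import ctrl
def snap(name,fn):
    s=ctrl.sense(); f=ctrl.grab_frame(name)
    cv2.imwrite('pics/'+fn,f['frame'][:,:,::-1]); 
    if 'hand_eye' in f:
        T=np.eye(4);T[:3,:3]=s['tcp_rot'];T[:3,3]=s['position'];f['world_to_cam']=np.linalg.inv(T@f['hand_eye'])
    np.savez('pics/'+fn+'.npz',K=[f[k] for k in('fx','fy','cx','cy')],W=f['world_to_cam'])
    return f
def load(fn):
    d=np.load('pics/'+fn+'.npz');return d['K'],d['W']
def proj(fn,p):
    K,W=load(fn);c=W@np.append(p,1);return np.array([K[2]+K[0]*c[0]/-c[2],K[3]+K[1]*(-c[1])/-c[2]])
def ray(fn,uv):
    K,W=load(fn);d=np.array([(uv[0]-K[2])/K[0],-(uv[1]-K[3])/K[1],-1]);C=np.linalg.inv(W)
    return C[:3,3],C[:3,:3]@d
def atz(fn,uv,z):
    o,d=ray(fn,uv);return o+d*(z-o[2])/d[2]
def tri(obs):
    A=np.zeros((3,3));b=np.zeros(3)
    for fn,uv in obs:
        o,d=ray(fn,uv);d=d/np.linalg.norm(d);P=np.eye(3)-np.outer(d,d);A+=P;b+=P@o
    x=np.linalg.solve(A,b);return x,[proj(fn,x)-uv for fn,uv in obs]
E
python3 - <<'E'
from h import *
np.set_printoptions(precision=4,suppress=True)
a=snap('scene','s1.png');b=snap('top','t1.png')
print({k:v for k,v in a.items() if k!='frame'});print({k:v for k,v in b.items() if k!='frame'})
print(ctrl.sense(), ctrl.tcp_to_tips)
E
```

```text
{'fx': 480.69951301098774, 'fy': 480.69951301098774, 'cx': 325.1985447161998, 'cy': 196.8423240302482, 'world_to_cam': array([[-0.5442, -0.8388,  0.0175,  0.3474],
       [ 0.5839, -0.3636,  0.7259, -0.3734],
       [-0.6025,  0.4053,  0.6876, -0.6412],
       [ 0.    ,  0.    ,  0.    ,  1.    ]])}
{'fx': 363.3583127559943, 'fy': 363.3583127559943, 'cx': 318.6181908800581, 'cy': 200.90096025988544, 'world_to_cam': array([[ 0.1348, -0.9909,  0.0037,  0.0146],
       [ 0.9654,  0.1321,  0.2248, -0.557 ],
       [-0.2233, -0.0267,  0.9744, -0.8313],
       [ 0.    ,  0.    ,  0.    ,  1.    ]])}
{'t': 0.1, 'joint_pos': array([-1.0295,  0.5083, -0.2375,  1.501 ,  0.1257,  1.1489, -0.1548]), 'joint_vel': array([ 0.0011, -0.0011, -0.0008, -0.0016,  0.0001, -0.0001, -0.001 ]), 'joint_efforts': array([ -0.0046, -62.1842,  -2.1945, -25.0212,   0.0126,   0.0078,
        -0.    ]), 'position': array([0.2637, 0.5662, 0.2445]), 'tcp_rot': array([[-0.0006, -0.9065,  0.4221],
       [-0.0014,  0.4221,  0.9065],
       [-1.    , -0.    , -0.0015]]), 'force': array([0.2994, 0.9417, 0.834 ]), 'wrist_torque': array([ 0.0073, -0.0279, -0.0077]), 'width': 0.9978928388812004} 0.014
```

View pics/s1.png

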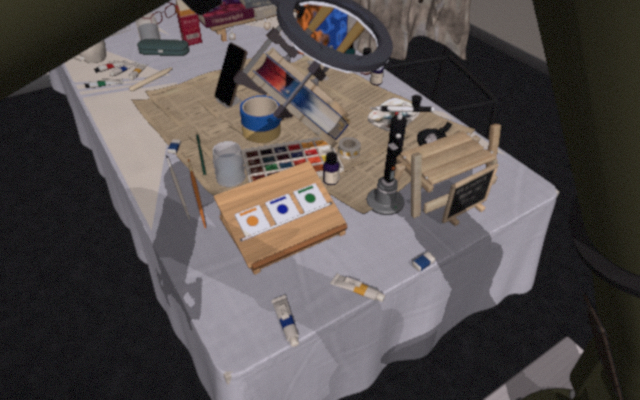

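View pics/t1.png

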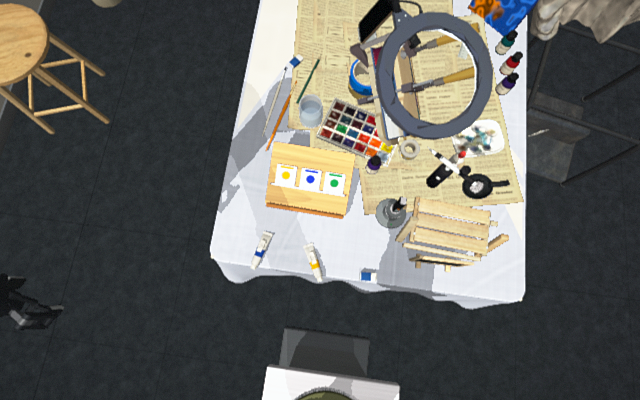

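Scene view: the pen stands in the dock with its tail near (398,115) and the collar near (386,183), and the blue window is at (283,209). Top view: the dock foot is near (390,213), the pen tail near (400,201), and the blue window at (310,180). I'll zoom in once on both.

Run:
```python
from h import *
s=cv2.imread('pics/s1.png');t=cv2.imread('pics/t1.png')
A=cv2.resize(s[100:225,340:440],(400,500),interpolation=cv2.INTER_CUBIC)
B=cv2.resize(t[180:240,360:440],(400,300),interpolation=cv2.INTER_CUBIC)
C=cv2.resize(t[140:220,260:360],(400,300)[:2],interpolation=cv2.INTER_CUBIC)
o=np.zeros((600,800,3),np.uint8);o[:500,:400]=A;o[:300,400:]=B;o[300:,400:]=cv2.resize(s[165:240,220:320],(400,300),interpolation=cv2.INTER_CUBIC)
cv2.imwrite('pics/c1.png',o)
# blue blob centroid
for n,im,(x0,y0,x1,y1) in(('s1.png',s,(225,170,340,245)),('t1.png',t,(270,155,350,205))):
    h=cv2.cvtColor(im,cv2.COLOR_BGR2HSV)
    for c,(lo,hi) in dict(blue=(105,130),green=(50,85),ochre=(10,28)).items():
        m=cv2.inRange(h,(lo,120,60),(hi,255,255));k=np.zeros_like(m);k[y0:y1,x0:x1]=m[y0:y1,x0:x1]
        n_,_,st,ce=cv2.connectedComponentsWithStats(k)
        print(n,c,[(st[i].tolist(),ce[i].round(1).tolist()) for i in range(1,n_) if 15<st[i][4]<600])
```

```text
s1.png blue [([271, 198, 13, 5, 16], [277.2, 199.9]), ([278, 205, 9, 8, 60], [282.0, 208.6])]
s1.png green [([306, 195, 8, 7, 42], [309.5, 197.7])]
s1.png ochre [([241, 209, 14, 6, 23], [247.4, 211.3]), ([247, 217, 11, 8, 72], [252.0, 220.5]), ([296, 226, 44, 19, 276], [320.8, 236.3])]
t1.png blue [([306, 170, 12, 3, 16], [311.2, 171.1]), ([307, 175, 7, 8, 45], [310.0, 178.8])]
t1.png green [([330, 174, 12, 3, 17], [335.2, 175.0]), ([331, 180, 7, 7, 41], [334.0, 182.8])]
t1.png ochre [([287, 158, 14, 4, 21], [294.0, 159.5]), ([292, 164, 27, 6, 36], [304.2, 166.7]), ([270, 166, 5, 16, 58], [271.7, 174.9]), ([281, 166, 12, 3, 18], [286.3, 167.1]), ([282, 172, 8, 7, 44], [285.5, 175.0]), ([270, 185, 20, 20, 287], [277.3, 196.1]), ([294, 197, 18, 5, 53], [302.9, 198.8])]
```

View pics/c1.png

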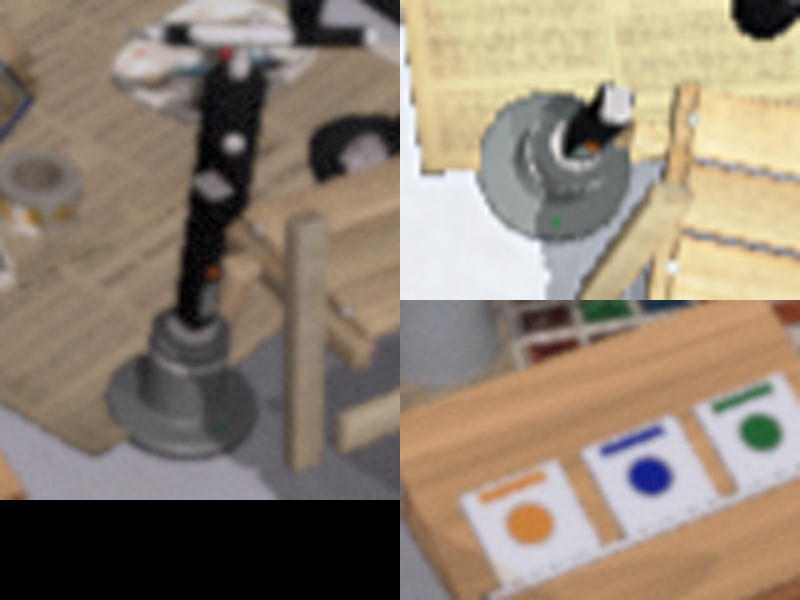

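Run:
```python
from h import *
np.set_printoptions(precision=4,suppress=True)
print('collar',tri([('s1.png',(388.2,182.5)),('t1.png',(394.6,209.6))]))
print('tail',tri([('s1.png',(399.3,116.5)),('t1.png',(403.4,200.6))]))
print('foot z0',atz('s1.png',(385.5,200),0.01),atz('t1.png',(391.2,213.4),.01))
B=tri([('s1.png',(282,208.6)),('t1.png',(310,178.8))]);print('blue',B)
G=tri([('s1.png',(309.5,197.7)),('t1.png',(334,182.8))]);print('green',G)
O=tri([('s1.png',(252,220.5)),('t1.png',(285.5,175))]);print('ochre',O)
d=O[0]-G[0];print('yaw',np.arctan2(-d[0],d[1]),np.linalg.norm(d))
print('post top',atz('s1.png',(340+305/4,100+215/4),0.1),[atz('t1.png',(360+(685-400)/5,180+z/5),0.1) for z in(90,190)])
print('ink',atz('t1.png',(374,160),.073))
```

```text
collar (array([ 0.5552, -0.0981,  0.0586]), [array([0.3976, 0.0739]), array([-0.2072, -0.2619])])
tail (array([ 0.5338, -0.0807,  0.2363]), [array([0.2001, 0.0345]), array([-0.1113, -0.1396])])
foot z0 [ 0.5555 -0.0967  0.01  ] [ 0.5547 -0.0999  0.01  ]
blue (array([0.6059, 0.1198, 0.0558]), [array([0.4373, 0.1166]), array([-0.224 , -0.2599])])
green (array([0.6041, 0.0588, 0.0552]), [array([0.5862, 0.1464]), array([-0.3026, -0.3612])])
ochre (array([0.6073, 0.1825, 0.0563]), [array([0.5397, 0.1499]), array([-0.2754, -0.3065])])
yaw -0.025868194270368173 0.12380386992086564
post top [ 0.5606 -0.1683  0.1   ] [array([ 0.58  , -0.1409,  0.1   ]), array([ 0.532 , -0.1445,  0.1   ])]
ink [ 0.6705 -0.0337  0.073 ]
```

```bash
python3 -m creep '[[0,-0.03,-0.0266,0,0],[0,-0.03,-0.0266,0,0],[0,-0.03,-0.0266,0,0],[0,-0.03,-0.0266,0,0],[0,-0.03,-0.0266,0,0],[0,-0.03,-0.0266,0,0],[0,-0.03,-0.0266,0,0],[0,-0.03,-0.0266,0,0]]' 30
python3 - <<'E'
from h import *
np.set_printoptions(precision=4,suppress=True)
print(ctrl.sense()['tcp_rot'])
print('post',tri([('s1.png',(416.2,153.7)),('t1.png',(417,218))]))
print('post',tri([('s1.png',(416.2,153.7)),('t1.png',(415.5,219))]))
for z in (.05,.1,.148): print(proj('s1.png',[.555,-.098,z]),proj('t1.png',[.555,-.098,z]))
E
```

```text
t: 0.77
position: [0.3887, 0.2697, 0.2389]
tcp_rot: [[-0.009, -0.914, 0.406], [-0.001, 0.406, 0.914], [-1.0, 0.008, -0.005]]
force: [1.2, 0.4, -0.6]
width: 1.001
[[-0.0095 -0.9138  0.406 ]
 [-0.001   0.406   0.9139]
 [-1.      0.0083 -0.0048]]
post (array([ 0.5254, -0.1334,  0.1379]), [array([1.1788, 0.1741]), array([-0.6383, -0.801 ])])
post (array([ 0.5217, -0.1293,  0.1421]), [array([1.137 , 0.1684]), array([-0.6138, -0.7722])])
[388.1661 185.7744] [393.6467 210.0963]
[390.899  166.9396] [397.9996 205.8435]
[393.7162 147.5244] [402.672  201.2785]
```

```bash
python3 -m creep '[[0,-0.035,-0.031,0,0],[0,-0.035,-0.031,0,0],[0,-0.035,-0.031,0,0],[0,-0.035,-0.031,0,0],[0,-0.035,-0.031,0,0],[0,-0.035,-0.031,0,0],[0,-0.035,-0.031,0,0],[0,-0.035,-0.031,0,0]]'
python3 -m creep '[[0,-0.02,-0.020,0,0],[0,0,0,0,0]]'
python3 - <<'E'
from h import *
f=snap('wrist','w1.png'); print(f['hand_eye'].round(3),f['fx'],f['cx'],f['cy'],[k for k in f])
for z in (.05,.1,.148): print(proj('w1.png',[.555,-.098,z]))
E
```

```text
t: 1.43
position: [0.5229, -0.0354, 0.2374]
tcp_rot: [[-0.011, -0.914, 0.405], [-0.001, 0.405, 0.914], [-1.0, 0.01, -0.006]]
force: [1.0, 0.4, -0.5]
width: 0.999
t: 1.6
position: [0.5349, -0.0731, 0.2364]
tcp_rot: [[-0.011, -0.91, 0.415], [-0.006, 0.415, 0.91], [-1.0, 0.008, -0.01]]
force: [0.1, -0.3, 0.6]
width: 0.998
[[ 0.001  0.261 -0.965 -0.128]
 [ 0.     0.965  0.261  0.066]
 [ 1.    -0.     0.    -0.   ]
 [ 0.     0.     0.     1.   ]] 310.50625761124553 322.07998834961734 202.01531962184907 ['frame', 'fx', 'fy', 'cx', 'cy', 'hand_eye', 'world_to_cam']
[310.64169328 212.14402262]
[308.0741237  227.90554032]
[304.6106227 249.1669047]
```

View pics/w1.png

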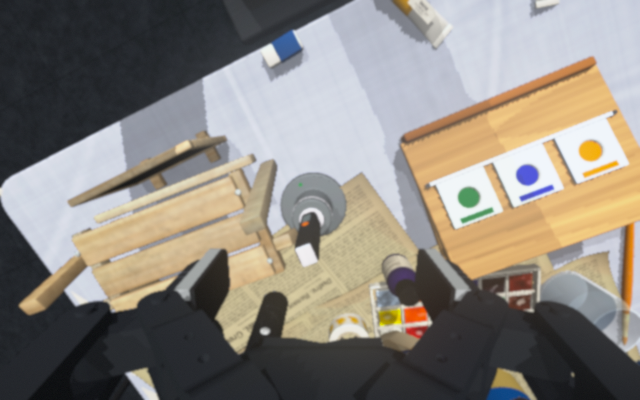

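Wrist view: pen tail at (306,253), predicted (305,249). The dock foot is at (313,203). The stool's post at (260,195) is close to the left of the pen, and the easel is at the right with blue at (527,175). I'll zoom for the grip's yaw.

Run:
```python
from h import *
w=cv2.imread('pics/w1.png')
cv2.imwrite('pics/c2.png',cv2.resize(w[190:280,240:360],(800,600),interpolation=cv2.INTER_CUBIC))
```

```text
(no output)
```

View pics/c2.png

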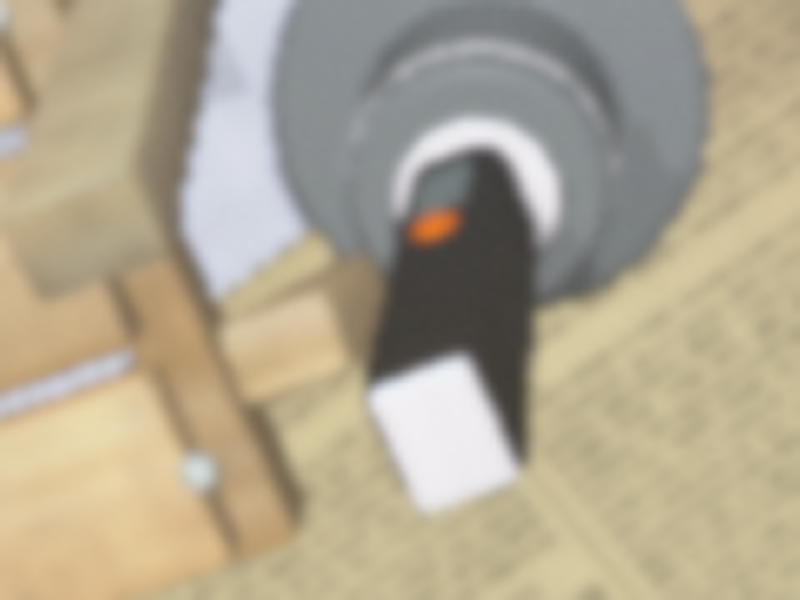

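Run:
```python
from h import *
np.set_printoptions(precision=4,suppress=True)
P=np.array([atz('w1.png',(240+x/6.667,190+y/6.667),.148) for x,y in((370,388),(467,352),(522,475),(430,515))])
print(P,P.mean(0)); e=[P[i]-P[i-3] for i in range(4)]
print([np.linalg.norm(P[(i+1)%4]-P[i]) for i in range(4)])
s=(P[1]-P[0]+P[2]-P[3]);l=(P[3]-P[0]+P[2]-P[1]); print('short ang',np.degrees(np.arctan2(s[1],s[0])),'long',np.degrees(np.arctan2(l[1],l[0])))
R=ctrl.sense()['tcp_rot'];print('toolz',np.degrees(np.arctan2(R[1,2],R[0,2])))
print('dock foot',atz('w1.png',(240+490/6.667,190+90/6.667),.01))
print('collar',atz('w1.png',(240+477/6.667,190+200/6.667),.06))
for z in(.1,.14,.18):print('post corner',z,[atz('w1.png',(240+x/6.667,190+y/6.667),z)[:2] for x,y in((135,200),(135,250),(50,290))],proj('s1.png',atz('w1.png',(240+135/6.667,190+220/6.667),z)))
K=np.array([[a,b] for a,b in ((527,175),(469,197),(591,150))],float)
for uv in K: print('w paint',atz('w1.png',uv,.0555))
for nm,a,b,c in (('blue',(282,208.6),(310,178.8),(527,175)),('green',(309.5,197.7),(334,182.8),(469,197)),('ochre',(252,220.5),(285.5,175),(591,150))): print(nm,tri([('s1.png',a),('t1.png',b),('w1.png',c)]))
```

```text
[[ 0.5515 -0.1039  0.148 ]
 [ 0.552  -0.0921  0.148 ]
 [ 0.5682 -0.0927  0.148 ]
 [ 0.5684 -0.1045  0.148 ]] [ 0.56   -0.0983  0.148 ]
[np.float64(0.011854376781947996), np.float64(0.016213528675403953), np.float64(0.011728518577202553), np.float64(0.016976439113157056)]
short ang 89.15823651987407 long -2.002707529601932
toolz 65.5644015607131
dock foot [ 0.5567 -0.0971  0.01  ]
collar [ 0.5605 -0.099   0.06  ]
post corner 0.1 [array([ 0.5305, -0.134 ]), array([ 0.5369, -0.1373]), array([ 0.5372, -0.1505])] [412.6865 166.6182]
post corner 0.14 [array([ 0.5223, -0.1206]), array([ 0.5277, -0.1234]), array([ 0.528 , -0.1346])] [413.1622 155.2716]
post corner 0.18 [array([ 0.5142, -0.1072]), array([ 0.5186, -0.1095]), array([ 0.5188, -0.1187])] [413.6796 142.9314]
w paint [0.6077 0.1168 0.0555]
w paint [0.6056 0.0572 0.0555]
w paint [0.6092 0.18   0.0555]
blue (array([0.6079, 0.1189, 0.053 ]), [array([0.3897, 0.3412]), array([ 0.2449, -0.6491]), array([ 0.584 , -1.1121])])
green (array([0.6054, 0.0582, 0.0538]), [array([0.5122, 0.167 ]), array([-0.0267, -0.6583]), array([ 0.0791, -0.9574])])
ochre (array([0.6092, 0.182 , 0.0537]), [array([0.4759, 0.3906]), array([ 0.1392, -0.668 ]), array([ 0.5787, -1.0185])])
```

```bash
python3 -m creep '[[0,0,0,-0.11,110],[0,0,0,-0.11,110],[0,0,0,-0.11,110],[0,0,0,-0.08,110],[0,0,0,0,110]]'
python3 - <<'E'
from h import *
np.set_printoptions(precision=4,suppress=True)
print('rail end',tri([('w1.png',(284,268)),('t1.png',(417.5,197.5))]))
print('post',tri([('w1.png',(240+135/6.667,190+240/6.667)),('s1.png',(340+325/4,100+220/4))]))
f=snap('wrist','w2.png')
s=ctrl.sense();R=s['tcp_rot'];print(s['position'],R,s['width'],np.degrees(np.arctan2(R[1,2],R[0,2])))
d=np.array([.558,-.0983,.104])-s['position'];print('tool delta',R.T@d)
E
```

```text
t: 2.07
position: [0.5318, -0.0651, 0.2345]
tcp_rot: [[-0.017, -1.0, -0.005], [-0.001, -0.005, 1.0], [-1.0, 0.017, -0.001]]
force: [-0.0, -0.6, -0.2]
width: 0.565
rail end (array([ 0.5899, -0.146 ,  0.0753]), [array([-2.5933, -0.509 ]), array([-0.8374, -0.7533])])
post (array([ 0.5213, -0.1285,  0.1406]), [array([-9.9653, -2.9331]), array([-4.1984, -0.2397])])
[ 0.5317 -0.0649  0.2345] [[-0.0174 -0.9998 -0.0012]
 [-0.0008 -0.0012  1.    ]
 [-0.9998  0.0174 -0.0008]] 0.5701644054735074 90.06697251567535
tool delta [ 0.1301 -0.0285 -0.0333]
```

View pics/w2.png

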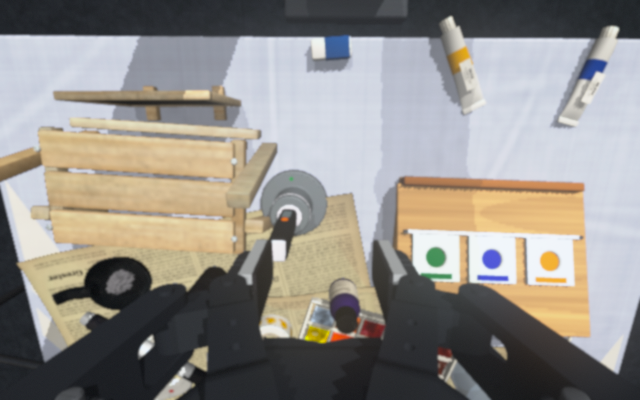

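Wrist view: aligned with the pen and the easel. Pen tail at (278,249), dock foot at (293,203), blue paint at (491,259). The pen's flats are square to the jaws.

Run:
```python
from h import *
np.set_printoptions(precision=4,suppress=True)
w=cv2.imread('pics/w2.png');h=cv2.cvtColor(w,cv2.COLOR_BGR2HSV)
m=cv2.inRange(h,(0,0,180),(180,60,255));k=m*0;k[236:264,265:292]=m[236:264,265:292]
n,_,st,ce=cv2.connectedComponentsWithStats(k);i=1+np.argmax(st[1:,4]);print(st[i],ce[i])
t=atz('w2.png',ce[i],.148);print('tail',t,'foot',atz('w2.png',(293,203),.01))
s=ctrl.sense();R=s['tcp_rot']
for c in [(105,130),(50,85),(10,28)]:
    m=cv2.inRange(h,(c[0],100,60),(c[1],255,255));k=m*0;k[235:275,410:570]=m[235:275,410:570]
    n,_,st,ce=cv2.connectedComponentsWithStats(k);i=1+np.argmax(st[1:,4]);print(st[i],ce[i],atz('w2.png',ce[i],.0545))
print(R.T@(np.array([.5575,-.098,.108])-s['position']))
```

```text
[272 240  15  24 290] [278.5069 250.9517]
tail [ 0.56   -0.0978  0.148 ] foot [ 0.5582 -0.0997  0.01  ]
[483 250  18  19 267] [491.3184 258.9251] [0.6077 0.1169 0.0545]
[427 249  17  17 231] [435.1602 256.9351] [0.6057 0.0563 0.0545]
[540 252  19  19 277] [549.0144 260.9531] [0.6096 0.1794 0.0545]
[ 0.1261 -0.0279 -0.033 ]
```

```bash
python3 -m creep '[[0,-0.014,-0.0165,0,110],[0,-0.014,-0.0165,0,110],[0.02,0,0,0,110],[0,0,0,0,110]]'
python3 - <<'E'
from h import *
np.set_printoptions(precision=4,suppress=True)
s=ctrl.sense();R=s['tcp_rot'];print(s['position'],R,R.T@(np.array([.5580,-.098,.105])-s['position']))
E
```

```text
t: 2.45
position: [0.5597, -0.0938, 0.2141]
tcp_rot: [[-0.017, -1.0, 0.005], [0.001, 0.005, 1.0], [-1.0, 0.017, 0.001]]
force: [-0.8, -0.2, -0.2]
width: 0.569
[ 0.5597 -0.0938  0.2141] [[-0.0171 -0.9998  0.0052]
 [ 0.0011  0.0052  1.    ]
 [-0.9999  0.0171  0.001 ]] [ 0.1091 -0.0002 -0.0043]
```

```bash
python3 -m creep '[[0.02,0,-0.0043,0,110],[0.025,0,0,0,110],[0.025,0,0,0,110],[0.020,0,0,0,110],[0.015,0,0,0,110],[0.004,0,0,0,110],[0,0,0,0,110]]'
python3 - <<'E'
from h import *
np.set_printoptions(precision=4,suppress=True)
s=ctrl.sense();R=s['tcp_rot'];print(s['force'],R.T@(np.array([.5580,-.098,.105])-s['position']))
snap('wrist','w3.png');w=cv2.imread('pics/w3.png');cv2.imwrite('pics/w3c.png',w)
E
```

```text
t: 3.03
position: [0.5587, -0.0916, 0.1058]
tcp_rot: [[-0.014, -1.0, 0.015], [0.002, 0.015, 1.0], [-1.0, 0.014, 0.002]]
force: [-0.1, -0.1, 0.2]
width: 0.572
[-0.1174 -0.0978  0.15  ] [ 0.0008  0.0006 -0.0064]
```

View pics/w3c.png

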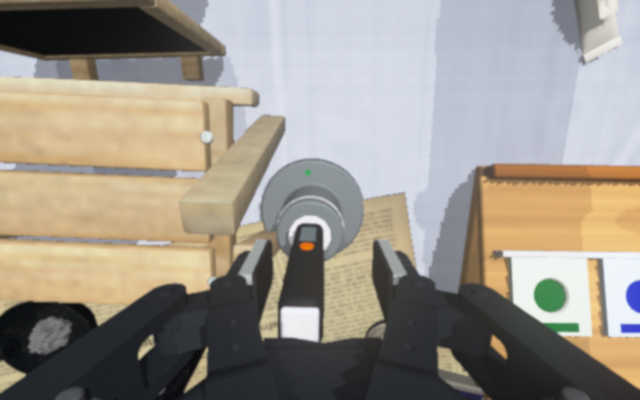

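Wrist view: the pen (tail at (301,322)) stands between the open pads, about 6 mm left of their centre line (column 322). The post at (210,205) is clear of the fingers. I'll centre and close.

```bash
python3 -m creep '[[0,0,-0.0065,0,110],[0,0,-0.0015,0,140],[0,0,0,0,160]]' 30; python3 -m creep '[[0,0,0,0,255],[0,0,0,0,255],[0,0,0,0,255],[0,0,0,0,255],[0,0,0,0,255],[0,0,0,0,255]]' 30
```

```text
t: 3.33
position: [0.5604, -0.0996, 0.1096]
tcp_rot: [[-0.009, -1.0, 0.015], [0.002, 0.015, 1.0], [-1.0, 0.009, 0.002]]
force: [1.0, -0.0, -0.7]
width: 0.377
t: 3.83
position: [0.5614, -0.1005, 0.112]
tcp_rot: [[-0.005, -1.0, 0.017], [0.001, 0.017, 1.0], [-1.0, 0.005, 0.001]]
force: [-0.2, 0.0, -0.8]
width: 0.179
```

The pen is gripped, but the TCP crept upward and the grasp is about 12 mm above pen_grip. I'll reopen a little, lower, and re-grip.

```bash
python3 -m creep '[[0,0,0,0,170],[0,0,0,0,170],[0.006,0.001,0.001,0,170],[0.004,0.001,0.001,0,170]]' 30; python3 -m creep '[[0.001,0,0,0,255],[0.0005,0,0,0,255],[0.0005,0,0,0,255],[0.0005,0,0,0,255],[0.0003,0,0,0,255]]' 30
```

```text
t: 4.17
position: [0.5601, -0.0985, 0.1021]
tcp_rot: [[-0.004, -1.0, 0.017], [0.001, 0.017, 1.0], [-1.0, 0.004, 0.001]]
force: [-0.5, -0.3, -1.4]
width: 0.334
t: 4.58
position: [0.5595, -0.0982, 0.0999]
tcp_rot: [[-0.004, -1.0, 0.017], [0.0, 0.017, 1.0], [-1.0, 0.004, 0.0]]
force: [-1.5, -0.8, 2.6]
width: 0.18
```

```bash
python3 -m creep '[[-0.007,0,0,0,255],[-0.008,0,0,0,255],[-0.008,0,0,0,255],[-0.003,0,0,0,255],[0,0,0,0,255]]' 40
python3 - <<'E'
from h import *
print(ctrl.sense()['joint_pos'].round(3))
E
```

```text
t: 5.0
position: [0.5594, -0.0981, 0.1282]
tcp_rot: [[-0.005, -1.0, 0.017], [0.001, 0.017, 1.0], [-1.0, 0.005, 0.0]]
force: [0.2, -1.1, -0.6]
width: 0.178
[ 0.211  0.539 -0.124  1.806  0.088  0.807  1.598]
```

```bash
python3 -m creep '[[0,0,0,0.12,255],[0,0,0,0.12,255],[0,0,0,0.12,255],[0,0,0,0.12,255],[0,0,0,0.12,255],[0,0,0,0.12,255],[0,0,0,0.12,255],[0,0,0,0.12,255]]'; python3 -m creep '[[0,0,0,0,255]]' 30;  python3 - <<'E'
from h import *
print(ctrl.sense()['joint_pos'].round(3))
E
```

```text
t: 5.67
position: [0.5595, -0.0983, 0.1293]
tcp_rot: [[-0.003, -0.531, 0.848], [0.002, 0.848, 0.531], [-1.0, 0.003, -0.002]]
force: [0.6, -0.0, -1.4]
width: 0.184
t: 5.75
position: [0.5595, -0.098, 0.1292]
tcp_rot: [[-0.003, -0.526, 0.85], [0.002, 0.85, 0.526], [-1.0, 0.003, -0.002]]
force: [-0.1, -0.1, -0.7]
width: 0.178
[ 0.024  0.542  0.165  1.809 -0.12   0.804  0.803]
```

```bash
python3 -m creep '[[0,0.005,0,0,255],[0,0.005,0,0,255],[0,0.005,0,0,255]]' 25; python3 -m creep '[[0,0.005,0,0,255],[0,0.004,0,0,255],[0,0.003,0,0,255]]';  python3 - <<'E'
from h import *
s=ctrl.sense();R=s['tcp_rot'];print(s['wrist_torque'],R.T@(s['position']-[.5595,-.098,.1292]),R.T@s['force'])
E
```

```text
t: 6.0
position: [0.5534, -0.0882, 0.1298]
tcp_rot: [[0.002, -0.533, 0.846], [-0.004, 0.846, 0.533], [-1.0, -0.004, -0.0]]
force: [2.2, -4.4, -1.0]
width: 0.176
t: 6.25
position: [0.5488, -0.0806, 0.1308]
tcp_rot: [[0.009, -0.539, 0.842], [-0.009, 0.842, 0.539], [-1.0, -0.012, 0.003]]
force: [2.1, -4.6, -2.1]
width: 0.184
[-1.32109629 -0.64637149 -0.01902724] [-0.00180484  0.02044245  0.0003722 ] [ 2.16567435 -5.01417249 -0.7002258 ]
```

```bash
python3 -m creep '[[0.0005,0.005,0,0,255],[0.0005,0.005,0,0,255],[0.0005,0.003,0,0,255],[0.0005,0.001,0,0,255]]';  python3 - <<'E'
from h import *
s=ctrl.sense();R=s['tcp_rot'];print(R.T@(s['position']-[.5595,-.098,.1292]),R.T@s['force'])
snap('scene','s2.png');snap('wrist','w4.png')
a=cv2.imread('pics/s2.png')[90:230,320:460];b=cv2.imread('pics/w4.png')[100:400,170:470]
cv2.imwrite('pics/c4.png',np.hstack([cv2.resize(a,(400,400),interpolation=2),cv2.resize(b,(400,400),interpolation=2)]))
E
```

```text
t: 6.58
position: [0.5431, -0.0721, 0.1302]
tcp_rot: [[0.017, -0.545, 0.838], [-0.014, 0.838, 0.546], [-1.0, -0.021, 0.007]]
force: [1.5, -4.4, 0.8]
width: 0.178
[-0.00161846  0.03063962  0.00039622] [-0.73453862 -4.53056292 -1.1882951 ]
```

View pics/c4.png

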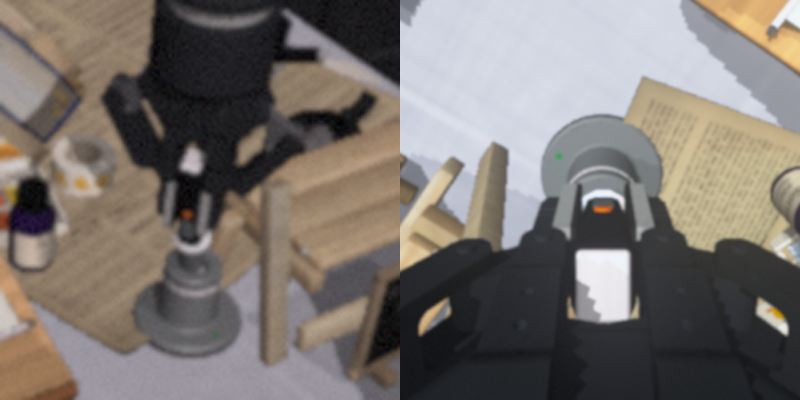

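The pen is now tilted in the jaws: collar at (600,197) and tail at (603,285) in the wrist half of the picture, with the barrel leaning on the dock rim. I'll draw it fully out, turn back, and measure the tilt.

```bash
python3 -m creep '[[0,-0.001,0,0,255],[-0.009,0.003,0,0,255],[-0.012,0.004,0,0,255],[-0.015,0,0,0,255],[-0.02,0,0,0,255],[-0.02,0,0,0,255]]' 60
python3 -m creep '[[0,-0.003,0.003,-0.12,255],[0,-0.003,0.003,-0.12,255],[0,0,0.003,-0.12,255],[0,0,0,-0.12,255],[0,0,0,-0.12,255],[0,0,0,-0.12,255],[0,0,0,-0.12,255],[0,0,0,-0.12,255]]'
python3 -m creep '[[0,0,0,0,255]]'
python3 - <<'E'
from h import *
s=ctrl.sense();R=s['tcp_rot']
snap('scene','s3.png');snap('wrist','w5.png');snap('top','t3.png')
g=s['position']-.005*R[:,0]; print(g)
p=proj('s3.png',g).astype(int);print(p,proj('w5.png',g))
a=cv2.imread('pics/s3.png');b=cv2.imread('pics/w5.png')
x0,y0=max(p[0]-40,0),max(p[1]-45,0);print(x0,y0)
A=cv2.resize(a[y0:y0+120,x0:x0+80],(400,600),interpolation=2);B=cv2.resize(b[200:350,270:370],(400,600),interpolation=2)
cv2.imwrite('pics/c5.png',np.hstack([A,B]))
E
```

```text
t: 7.18
position: [0.5318, -0.0596, 0.2049]
tcp_rot: [[-0.002, -0.551, 0.834], [-0.006, 0.834, 0.551], [-1.0, -0.004, -0.005]]
force: [0.5, 0.7, -2.1]
width: 0.175
t: 7.85
position: [0.5371, -0.0465, 0.2131]
tcp_rot: [[-0.008, -1.0, -0.011], [0.005, -0.011, 1.0], [-1.0, 0.008, 0.005]]
force: [0.9, 0.7, -1.9]
width: 0.181
t: 7.93
position: [0.5361, -0.0454, 0.2134]
tcp_rot: [[-0.01, -1.0, -0.018], [0.006, -0.018, 1.0], [-1.0, 0.01, 0.006]]
force: [-0.8, 0.8, -1.0]
width: 0.182
[ 0.53613494 -0.04539301  0.21839177]
[381 130] [322.2513732  274.12873952]
341 85
```

View pics/c5.png

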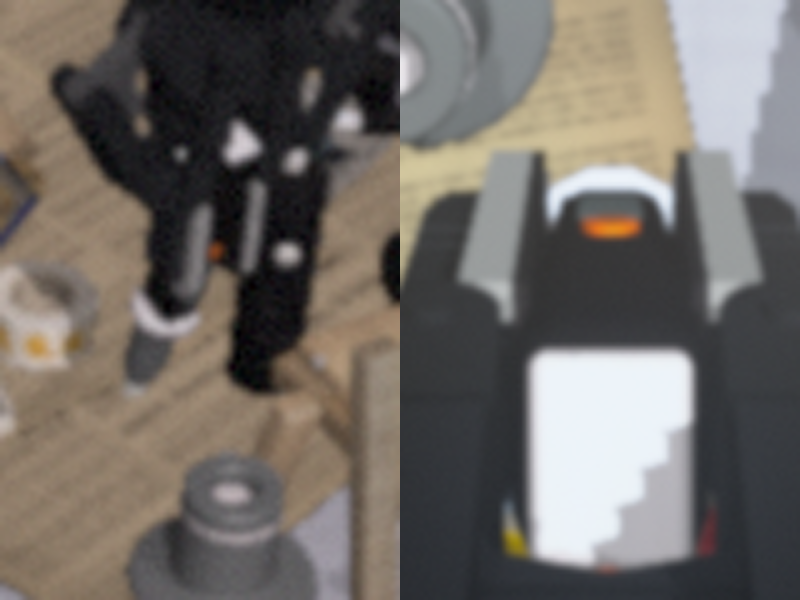

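The pen is fully out. In the scene half of the crop the nose end is at (132,388) and the collar centre at (167,312). In the wrist half the tail edge is at row 347 and the collar arc at row 165. I'll fit the tilt from these.

```bash
cat > fit.py <<'E'
from h import *
from scipy.optimize import least_squares
def fit(R,p,W,wr,S=None,sc=None,d0=95):
    """pen in tool x-y plane: phi, d (pivot to nose along axis), o (axis offset)."""
    def pts(v):
        f,d,o=v[:3];t=np.array([-np.cos(f),np.sin(f),0]);w=np.array([np.sin(f),np.cos(f),0])
        n=np.array([-.005,0,0])-t*d+w*o; return n,t,w
    wd=lambda q:p+R@q
    def res(v):
        n,t,w=pts(v);r=[]
        e=n+.138*t+.010*w
        a,b=[proj(W,wd(e+[0,0,s])) for s in(-.008,.008)]
        r+=[a[1]-wr['row'],np.linalg.norm(a-b)-wr['wid'],proj(W,wd(n+.047*t+.013*w))[1]-wr['col']]
        if S: 
            r+=list((proj(S,wd(n))-sc['nose']-v[3:5])/.7)+list((proj(S,wd(n+.048*t))-sc['col']-v[3:5])/.7)+list(v[3:5]/1.5)
        r+=[(v[1]-d0/1e3)/.003,v[2]/.002]
        return np.array(r)
    s=least_squares(res,[.35,d0/1e3,0,0,0],x_scale=[.1,.01,.01,1,1]); n,t,w=pts(s.x)
    return s.x,res(s.x),n,R@t,wd(n)
E
cat > a.py <<'E'
from fit import *
np.set_printoptions(precision=4,suppress=True)
s=ctrl.sense();R=s['tcp_rot'];p=s['position']
wr=dict(row=286.75,wid=41,col=241.25)
for S in(None,'s3.png'):
    x,r,n,t,N=fit(R,p,'w5.png',wr,S,dict(nose=np.array([367.4,162.3]),col=np.array([374.4,147.4])))
    print('phi deg',np.degrees(x[0]),x[1:],'res',r);print(' nose tool',n,'axis world',t,'nose',N)
print(s['joint_pos'])
E
python3 a.py
```

```text
phi deg 14.12038087345711 [ 0.1098 -0.0069  0.      0.    ] res [-0.4229  4.8774 -0.3064  4.9498 -3.4333]
 nose tool [ 0.0999 -0.0335  0.    ] axis world [-0.2356 -0.0069  0.9718] nose [ 0.5692 -0.0452  0.1131]
phi deg 14.495595791328302 [ 0.1082 -0.0065 -2.141   3.0145] res [-0.5765  5.5911  0.1603  0.5183  1.3242 -1.1844 -0.3863 -1.4273  2.0097
  4.3917 -3.2661]
 nose tool [ 0.0981 -0.0334  0.    ] axis world [-0.242  -0.0069  0.9703] nose [ 0.5692 -0.0452  0.1149]
[ 0.0994  0.4035 -0.0813  1.7711  0.0324  0.9772  1.5845]
```

```bash
sed -i 's/\.010\*w/HL*w/; s/^from h import \*/from h import *\nHL=.009/; s/np.linalg.norm(a-b)-wr\[.wid.\]/0/' fit.py
cat >> a.py <<'E'
import fit as F
for HL in(.008,.009,.010):
    F.HL=HL
    x,r,n,t,N=fit(R,p,'w5.png',wr,None); print(HL,np.degrees(x[0]),x[1:3],r)
    x,r,n,t,N=fit(R,p,'w5.png',wr,'s3.png',dict(nose=np.array([367.4,162.3]),col=np.array([374.4,147.4]))); print('  +scene',np.degrees(x[0]),x[1:],r)
# scene only: rays hit plane tool z=0
def pl(uv):
    o,d=ray('s3.png',uv);return R.T@(o+d*((p-o)@R[:,2])/(d@R[:,2])-p)
a,b=pl((367.4,162.3)),pl((374.4,147.4));print('scene only',a,b,np.linalg.norm(a-b),np.degrees(np.arctan2((b-a)[1],-(b-a)[0])))
E
python3 a.py | tail -8
```

```text
-0.1226 -1.3159]
0.009 16.193564382205306 [ 0.0938 -0.003 ] [-0.1108  0.     -0.2204 -0.3996 -1.4958]
  +scene 16.17259765753774 [ 0.0944 -0.0031 -0.2149 -0.7789] [-0.1954  0.     -0.1785  0.391   0.6327 -0.4578 -0.875  -0.1432 -0.5193
 -0.2089 -1.5467]
0.01 15.581172661919574 [ 0.0935 -0.0034] [-0.1258  0.     -0.2546 -0.485  -1.7151]
  +scene 15.581934638822593 [ 0.0941 -0.0035 -0.1143 -0.7566] [-0.2303  0.     -0.1669  0.5087  0.7761 -0.5442 -1.0115 -0.0762 -0.5044
 -0.299  -1.7731]
scene only [ 0.0856 -0.0293  0.    ] [ 0.0406 -0.014   0.    ] 0.04754232583386002 18.78208527273919
```

Scene-only gives 18.8° in the tool frame, the wrist fit about 16–18.5°, and the dock geometry about 18.8°. The pen is therefore about 18° to the vertical, roughly 2° short. I'll nudge the barrel against the outside of the dock tower, far side, away from the post, to add about 2°.

```bash
python3 -m creep '[[0,-0.016,-0.018,0,255],[0,-0.016,-0.018,0,255],[0,-0.014,-0.017,0,255],[0.02,0,0,0,255],[0.025,0,0,0,255],[0.025,0,0,0,255],[0.016,0,0,0,255],[0.002,0,0,0,255]]' 40
python3 - <<'E'
from h import *
s=ctrl.sense();R=s['tcp_rot'];print((R.T@(np.array([.58,-.098,.12])-s['position'])).round(4),s['force'].round(2))
E
```

```text
t: 8.75
position: [0.5844, -0.0984, 0.1238]
tcp_rot: [[-0.007, -1.0, 0.018], [0.005, 0.018, 1.0], [-1.0, 0.007, 0.005]]
force: [-1.0, 0.8, -1.5]
width: 0.179
[0.0038 0.0044 0.0003] [-1.01  0.8  -1.54]
```

```bash
python3 -m creep '[[0.004,0.006,0,0,255],[0,0.006,0,0,255],[0,0,0,0,255]]' 25; python3 -m creep '[[0,0.003,0,0,255],[0,0,0,0,255]]'; python3 -m creep '[[0,0.003,0,0,255],[0,0,0,0,255]]';python3 -m creep '[[0,0.002,0,0,255],[0,0,0,0,255]]'
```

```text
t: 9.0
position: [0.5709, -0.0975, 0.1197]
tcp_rot: [[-0.009, -1.0, 0.022], [0.005, 0.022, 1.0], [-1.0, 0.009, 0.005]]
force: [0.2, 0.1, -0.5]
width: 0.173
t: 9.17
position: [0.568, -0.0973, 0.1218]
tcp_rot: [[-0.007, -1.0, 0.023], [0.005, 0.023, 1.0], [-1.0, 0.007, 0.004]]
force: [0.2, 0.2, -0.7]
width: 0.177
t: 9.33
position: [0.5658, -0.0973, 0.1236]
tcp_rot: [[-0.003, -1.0, 0.023], [0.004, 0.023, 1.0], [-1.0, 0.003, 0.004]]
force: [-0.6, -0.4, -1.1]
width: 0.182
t: 9.5
position: [0.5648, -0.0972, 0.1248]
tcp_rot: [[0.0, -1.0, 0.023], [0.004, 0.023, 1.0], [-1.0, -0.0, 0.004]]
force: [-0.1, -0.3, -1.0]
width: 0.177
```

```bash
python3 -m creep '[[0.004,0.003,0,0,255],[0.001,0.001,0,0,255]]'; python3 -m creep '[[0.002,0.003,0,0,255],[0.001,0,0,0,255]]';python3 -m creep '[[0.001,0.002,0,0,255],[0.001,0,0,0,255]]'
```

```text
t: 9.67
position: [0.5645, -0.0971, 0.1214]
tcp_rot: [[0.009, -1.0, 0.023], [0.003, 0.023, 1.0], [-1.0, -0.009, 0.004]]
force: [3.2, -0.1, -0.3]
width: 0.179
t: 9.83
position: [0.5646, -0.097, 0.1198]
tcp_rot: [[0.017, -1.0, 0.022], [0.003, 0.022, 1.0], [-1.0, -0.017, 0.003]]
force: [1.2, -0.0, 1.5]
width: 0.181
t: 10.0
position: [0.5644, -0.0971, 0.1185]
tcp_rot: [[0.022, -1.0, 0.022], [0.003, 0.022, 1.0], [-1.0, -0.022, 0.003]]
force: [3.1, -0.2, 2.7]
width: 0.18
```

```bash
python3 -m creep '[[0.0,0.005,0,0,255],[0,0.004,0,0,255]]' 20
python3 - <<'E'
from h import *
s=ctrl.sense();print(s['position'],s['tcp_rot'][:,0])
E
```

```text
t: 10.17
position: [0.559, -0.0967, 0.1184]
tcp_rot: [[0.029, -0.999, 0.021], [0.002, 0.022, 1.0], [-1.0, -0.029, 0.003]]
force: [7.4, -0.0, -2.0]
width: 0.181
[ 0.55897014 -0.09671247  0.11842542] [ 0.02901831  0.00235096 -0.99957612]
```

```bash
python3 -m creep '[[0,-0.006,0,0,255],[-0.01,-0.006,0,0,255],[-0.02,0,0,0,255],[-0.025,0,0.0,0,255],[-0.02,0,0.03,0,255],[0,0,0.035,0,255],[0,0,0.03,0,255],[0,0,0,0,255]]' 60
python3 - <<'E'
from h import *
np.set_printoptions(precision=4,suppress=True)
s=ctrl.sense();R=s['tcp_rot'];print(R)
snap('scene','s4.png');snap('wrist','w6.png')
g=s['position']-.005*R[:,0]
p=proj('s4.png',g).astype(int)
a=cv2.imread('pics/s4.png');b=cv2.imread('pics/w6.png')
x0,y0=max(p[0]-40,0),max(p[1]-45,0);print(x0,y0)
A=cv2.resize(a[y0:y0+120,x0:x0+80],(400,600),interpolation=2);B=cv2.resize(b[200:350,270:370],(400,600),interpolation=2)
cv2.imwrite('pics/c6.png',np.hstack([A,B]))
E
```

```text
t: 10.83
position: [0.5583, -0.0031, 0.1881]
tcp_rot: [[-0.01, -0.999, 0.031], [0.002, 0.031, 1.0], [-1.0, 0.01, 0.002]]
force: [-0.5, -0.4, -0.6]
width: 0.185
[[-0.0102 -0.9995  0.0309]
 [ 0.0023  0.0308  0.9995]
 [-0.9999  0.0102  0.002 ]]
313 98
```

View pics/c6.png

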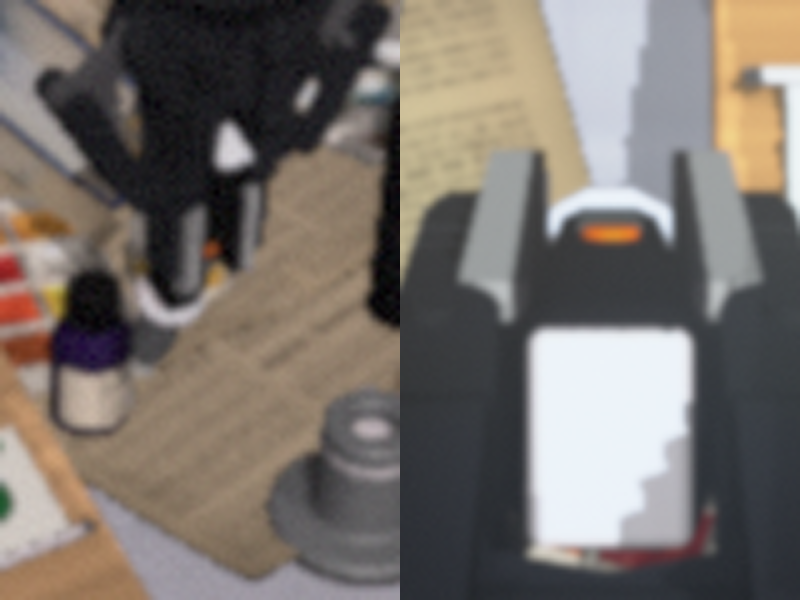

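The tail face now spans rows 328–547 and the collar arc is at row 187 in the wrist half, a change of about +3°. In the scene half the nose is partly behind the ink bottle. I'll calibrate the wrist measurement on w3, where the pen stood vertical in the dock.

Run:
```python
from h import *
def edges(fn,c,r0,r1,w=2):
    g=cv2.imread('pics/'+fn)[:,:,1].astype(float)[:,c-w:c+w+1].mean(1)
    d=np.diff(g); i=[k for k in range(r0,r1) if abs(d[k])>12 and abs(d[k])>=abs(d[k-1]) and abs(d[k])>=abs(d[k+1])]
    out=[]
    for k in i:
        a,b,c_=abs(d[k-1]),abs(d[k]),abs(d[k+1]); out.append((round(k+.5+.5*(a-c_)/(a-2*b+c_+1e-9),2),round(d[k])))
    return out
for c in (297,302): print('w3 tail',c,edges('w3.png',c,290,350))
for c in (303,308,313): print('w3 collar',c,edges('w3.png',c,180,260))
for fn in('w5.png','w6.png'):
    for c in (317,324,331): print(fn,c,edges(fn,c,225,350))
```

```text
w3 tail 297 [(np.float64(306.56), 57), (np.float64(338.12), -58)]
w3 tail 302 [(np.float64(306.77), 55), (np.float64(338.95), -57)]
w3 collar 303 [(np.float64(185.89), -12), (np.float64(195.66), 28), (np.float64(198.6), -27), (np.float64(215.74), 29), (np.float64(223.04), -58), (np.float64(226.63), 19), (np.float64(240.21), -20), (np.float64(242.79), 14), (np.float64(249.31), -21)]
w3 collar 308 [(np.float64(185.05), -12), (np.float64(195.08), 28), (np.float64(197.89), -27), (np.float64(200.69), 12), (np.float64(215.22), 35), (np.float64(223.03), -58), (np.float64(226.56), 23), (np.float64(240.17), -18), (np.float64(242.7), 14), (np.float64(249.51), -28)]
w3 collar 313 [(np.float64(184.84), -12), (np.float64(195.2), 29), (np.float64(198.13), -26), (np.float64(200.78), 13), (np.float64(215.31), 38), (np.float64(223.28), -62), (np.float64(226.71), 23), (np.float64(240.6), -20)]
w5.png 317 [(np.float64(241.71), 23), (np.float64(247.25), -59), (np.float64(258.27), -16), (np.float64(286.95), 54), (np.float64(341.28), -45)]
w5.png 324 [(np.float64(241.39), 30), (np.float64(247.15), -57), (np.float64(255.44), 19), (np.float64(258.55), -34), (np.float64(286.95), 52), (np.float64(334.19), -13), (np.float64(341.52), -32)]
w5.png 331 [(np.float64(243.02), 20), (np.float64(248.06), -51), (np.float64(286.99), 52), (np.float64(316.39), -16), (np.float64(340.79), -37)]
w6.png 317 [(np.float64(246.72), 25), (np.float64(251.77), -57), (np.float64(259.54), -16), (np.float64(281.58), 59), (np.float64(336.07), -45), (np.float64(341.79), -28)]
w6.png 324 [(np.float64(246.65), 21), (np.float64(251.73), -58), (np.float64(256.66), 18), (np.float64(259.84), -29), (np.float64(281.64), 57), (np.float64(336.32), -50), (np.float64(340.02), 13), (np.float64(342.72), -17)]
w6.png 331 [(np.float64(248.08), 25), (np.float64(253.02), -47), (np.float64(281.59), 58), (np.float64(318.81), -16), (np.float64(336.35), -40)]
```

Run:
```python
from h import *
from scipy.optimize import least_squares
np.set_printoptions(precision=4,suppress=True)
f=ctrl.grab_frame('wrist');H=np.linalg.inv(f['hand_eye']);fx,fy,cx,cy=[f[k] for k in('fx','fy','cx','cy')]
def row(q):c=H@np.append(q,[0,1]);return cy+fy*(-c[1])/-c[2]
def rows(phi,d,o,HL,b):
    t=np.array([-np.cos(phi),np.sin(phi)]);w=np.array([np.sin(phi),np.cos(phi)]);n=np.array([-.005,0])-t*d+w*o
    return np.array([row(n+.138*t+HL*w),row(n+.138*t-HL*w),row(n+.046*t+.013*w),row(n+.050*t+.010*w)])+b
# w3: tool x=(-.014,.002,-1): phi in tool of vertical pen: tail dir up = R^T z -> (-1,.014)
p3=.014; d3=.1058+.005-.010
o3w=np.array([306.7,np.nan,215.2,223.05]);w5=np.array([286.95,341.4,241.5,247.2]);w6=np.array([281.6,336.2,246.6,251.75])
def res(v):
    HL,b,o3,p5,d5,o5,p6,d6,o6=v
    r=[(rows(p3,d3,o3,HL,b)-o3w)[[0,2,3]],rows(p5,d5,o5,HL,b)-w5,rows(p6,d6,o6,HL,b)-w6,
       [(HL-.0095)/.0005,b/5,(d5-.095)/.002,(d6-d5)/.001,(o6-o5)/.001,o5/.003]]
    return np.concatenate(r)
s=least_squares(res,[.0095,0,0,.3,.095,0,.35,.095,0],x_scale=[.001,1,.001,.1,.01,.001,.1,.01,.001])
C=np.sqrt(np.diag(np.linalg.inv(s.jac.T@s.jac)))
print(s.x,C,'deg',np.degrees(s.x[[3,6]]),np.degrees(C[[3,6]]));print(res(s.x))
```

```text
[ 0.0084  7.7109  0.0022  0.2646  0.097  -0.0004  0.3144  0.0972 -0.0009] [0.0002 1.9233 0.001  0.0088 0.0018 0.001  0.0087 0.002  0.001 ] deg [15.1628 18.0161] [0.5043 0.4978]
[ 0.3244  0.2816 -0.8424 -0.229   0.3098  0.0012  0.0701 -0.5509  0.4922
 -0.2777  0.1122 -2.1386  1.5422  1.0002  0.2418 -0.4327 -0.1447]
```

```bash
python3 -m creep '[[0,-0.003,0.035,0,255],[0,-0.003,0.035,0,255],[0,-0.003,0.035,0,255],[0,0,0.01,0,255],[0,0,0,0,255]]' 60
python3 - <<'E'
from h import *
np.set_printoptions(precision=4,suppress=True)
s=ctrl.sense();R=s['tcp_rot'];p=s['position'];print(R)
ims=[]
for i in range(6):
    f=snap('scene','s5.png');ims.append(f['frame'].astype(float))
t=[snap('top','t5.png')['frame'].astype(float) for i in range(6)]
snap('wrist','w7.png')
cv2.imwrite('pics/s5.png',np.mean(ims,0)[:,:,::-1]);cv2.imwrite('pics/t5.png',np.mean(t,0)[:,:,::-1])
N=p+R@[.0855,-.032,0];q=proj('s5.png',N);print('pred nose',N,q,proj('t5.png',N))
x0,y0=int(q[0])-50,int(q[1])-45;print(x0,y0)
cv2.imwrite('pics/c7.png',cv2.resize(cv2.imread('pics/s5.png')[y0:y0+75,x0:x0+100],(800,600),interpolation=2))
E
```

```text
t: 11.4
position: [0.5701, 0.0946, 0.1827]
tcp_rot: [[-0.022, -0.998, 0.055], [-0.011, 0.056, 0.998], [-1.0, 0.022, -0.012]]
force: [0.2, 0.1, -0.2]
width: 0.178
[[-0.0223 -0.9982  0.0553]
 [-0.011   0.0556  0.9984]
 [-0.9997  0.0216 -0.0123]]
pred nose [0.6002 0.0919 0.0965] [296.0247 189.536 ] [320.5759 177.4964]
246 144[ WARN:0@15.931] global loadsave.cpp:1063 imwrite_ Unsupported depth image for selected encoder is fallbacked to CV_8U.
```

View pics/c7.png

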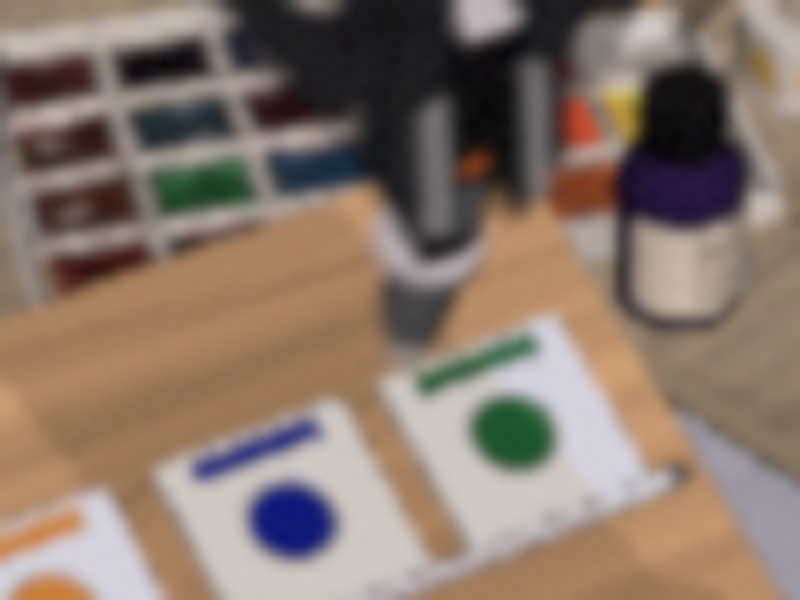

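Scene crop: the nose end is at about (405,357) and the collar centre at (432,246), floating over the gap between blue (window centre (293,521)) and green (513,432). I'll compute the tilt and offsets.

Run:
```python
from h import *
np.set_printoptions(precision=4,suppress=True)
s=ctrl.sense();R=s['tcp_rot'];p=s['position']
def pl(uv,fn):
    o,d=ray(fn,uv);return R.T@(o+d*((p-o)@R[:,2])/(d@R[:,2])-p)
for n,c in (((405,357),(432,246)),((405,354),(430,244)),((408,357),(434,248)),((402,357),(432,246))):
    a=pl((246+n[0]/8,144+n[1]/8),'s5.png');b=pl((246+c[0]/8,144+c[1]/8),'s5.png')
    t=R@(b-a);print(a,b,np.linalg.norm(a-b),'phi',np.degrees(np.arctan2((b-a)[1],-(b-a)[0])),'world',np.degrees(np.arctan2(-t[0],t[2])))
C=np.linalg.inv(load('s5.png')[1])[:3,3];print('cam',C)
# barrel silhouette rows: left/right edges of barrel between collar and nose, fit axis
im=cv2.imread('pics/s5.png').astype(float);
h=cv2.cvtColor(im.astype(np.uint8),cv2.COLOR_BGR2HSV)[:,:,1]
for r in range(178,191): print(r,h[r,290:306])
for nm,fn,uv in (('s5 blue','s5.png',(246+293/8,144+521/8)),):
    print(nm,atz(fn,uv,.0535))
w=cv2.cvtColor(cv2.imread('pics/w7.png'),cv2.COLOR_BGR2HSV);m=cv2.inRange(w,(105,100,60),(130,255,255));n,_,st,ce=cv2.connectedComponentsWithStats(m)
for i in range(1,n):
    if st[i][4]>40: print('w7',st[i],ce[i],atz('w7.png',ce[i],.0535))
```

```text
[ 0.0851 -0.0314  0.    ] [ 0.0383 -0.0139 -0.    ] 0.049944770336868984 phi 20.53452341393619 world 19.370465142014492
[ 0.0841 -0.0313  0.    ] [ 0.0384 -0.0149 -0.    ] 0.04849894190016605 phi 19.82527446507169 world 18.661798646755507
[ 0.0838 -0.0298 -0.    ] [ 0.0382 -0.0129 -0.    ] 0.04863127066564507 phi 20.26376816691774 world 19.099929096124672
[ 0.0864 -0.0331  0.    ] [ 0.0383 -0.0139 -0.    ] 0.05174397390591827 phi 21.752917040113186 world 20.587921076864752
cam [0.0208 0.4155 0.7058]
178 [112 112 105  84  53  20  14  16  16  16  15  17  17  23  52  88]
179 [111 111 108  93  58  21   9  15  14  15  17  15  26  60  94 108]
180 [111 112 107  96  61  17   6   8   8  13  13  20  59  97 110 113]
181 [113 113 109  91  57  11   7   7   7   7   7  37  87 107 110 112]
182 [113 113 106  90  56  11   7   7   4   8  15  56  98 110 112 112]
183 [113 111 107  94  61  14   7  11   7  12  32  77 104 110 112 112]
184 [112 110 106  94  66  21   7  11   8  11  54  94 107 111 111 111]
185 [110 111 109  99  75  28   7   7  11  32  78 103 110 112 109 105]
186 [112 114 108  98  74  33  12   6  22  61  97 105 104 101  94  78]
187 [112 111 108  99  71  41  22  21  39  70  90  90  82  68  56  43]
188 [112 111 108  96  79  55  35  32  44  57  63  55  44  34  34  36]
189 [111 111 110 104  86  67  50  41  35  34  34  35  39  50  67  79]
190 [113 111 108  93  71  52  39  29  27  35  43  61  78  87  73  41]
s5 blue [0.6068 0.119  0.0535]
w7 [134   0  29  12 278] [147.4604   4.6259] [ 0.4124 -0.0307  0.0535]
w7 [449   0  14  13 120] [454.7167   5.5667] [0.4271 0.198  0.0535]
w7 [345 229  22  19 257] [357.6226 237.8599] [0.606  0.1208 0.0535]
```

Run:
```python
from h import *
np.set_printoptions(precision=4,suppress=True)
s=ctrl.sense();R=s['tcp_rot'];p=s['position']
def pl(uv,fn):
    o,d=ray(fn,uv);return R.T@(o+d*((p-o)@R[:,2])/(d@R[:,2])-p)
for n,c in (((296.5,188.4),(298.9,174.7)),((296.5,188.4),(299.5,174.7)),((296.5,188.4),(300,174.7)),((296.5,188.4),(300,175.2))):
    a,b=pl(n,'s5.png'),pl(c,'s5.png');print(n,c,np.linalg.norm(a-b),np.degrees(np.arctan2((b-a)[1],-(b-a)[0])))
# predicted pixel outlines of barrel for several phi: axis cols at rows
for ph in(16,18,20,22):
    f=np.radians(ph);t=np.array([-np.cos(f),np.sin(f),0]);g=np.array([-.005,0,0])
    print(ph,[proj('s5.png',p+R@(g-t*(.096-z))).round(2).tolist() for z in(0,.014,.030,.048)])
g=cv2.imread('pics/s5.png')
for r in range(168,182): print(r,g[r,290:312].mean(1).round().astype(int))
```

```text
(296.5, 188.4) (298.9, 174.7) 0.04543314936846139 17.26341942110826
(296.5, 188.4) (299.5, 174.7) 0.047943519665914584 19.452685073418298
(296.5, 188.4) (300, 174.7) 0.05007106830950828 21.09798946586015
(296.5, 188.4) (300, 175.2) 0.0488786835538747 21.509540852486968
16 [[297.9, 191.05], [298.56, 186.86], [299.34, 181.92], [300.24, 176.19]]
18 [[297.09, 189.67], [297.86, 185.66], [298.76, 180.95], [299.81, 175.47]]
20 [[296.29, 188.25], [297.16, 184.44], [298.19, 179.96], [299.39, 174.74]]
22 [[295.5, 186.81], [296.48, 183.2], [297.63, 178.94], [298.98, 173.99]]
168 [147 140 122  95  61  38  34  46  68  95 109 106  86  67  66  68  67  72
  73  60  55  69]
169 [152 148 138 117  92  57  40  46  70  95 111 108  90  71  68  71  81  89
  91  78  70  81]
170 [150 152 150 141 119  84  53  48  73  97 110 107  89  71  70  74  89 107
 109  99  93 102]
171 [147 153 157 156 142 108  74  58  75  98 109 106  87  69  66  76 103 128
 128 122 119 127]
172 [143 151 159 164 156 129  94  71  71  90 100  94  79  64  64  81 114 141
 142 137 138 142]
173 [138 146 156 165 166 149 113  84  67  70  76  70  60  53  64  93 128 144
 147 144 147 147]
174 [136 141 150 161 172 164 138 102  70  50  45  45  46  59  90 125 145 147
 148 149 148 148]
175 [132 132 142 154 169 173 158 123  83  52  50  62  78 103 133 150 151 146
 147 146 146 144]
176 [124 126 133 146 159 171 167 145 115  98 101 118 136 151 159 153 143 142
 144 142 140 140]
177 [126 127 130 136 142 152 161 159 150 145 153 161 166 166 153 139 136 139
 139 139 138 140]
178 [131 131 128 122 118 122 138 150 155 159 162 162 157 145 131 127 133 137
 140 140 142 142]
179 [132 131 124 108  93  91 106 119 128 133 132 127 120 117 123 131 136 139
 142 142 143 144]
180 [130 127 119  98  77  72  81  89  93  95  94  86  90 110 130 138 140 143
 142 142 142 142]
181 [128 124 115  98  75  67  70  73  74  73  70  70  87 116 137 141 142 142
 142 142 142 143]
```

```bash
python3 -m creep '[[0,0,0.003,-0.004,255],[0,0,0.003,-0.004,255],[0,0,0.003,-0.004,255],[0,0,0.003,-0.004,255],[0,0,0.003,-0.004,255],[0,0,0.003,-0.004,255],[0,0,0.003,0,255],[0,0,0.003,0,255]]'
python3 -m creep '[[0.0004,0,0,0,255],[0.0004,0,0,0,255],[0.0004,0,0,0,255],[0.0004,0,0,0,255],[0.0004,0,0,0,255],[0.0004,0,0,0,255],[0.0004,0,0,0,255],[0.0004,0,0,0,255]]'
```

```text
t: 12.72
position: [0.5716, 0.1198, 0.1834]
tcp_rot: [[-0.02, -0.999, 0.03], [-0.011, 0.03, 0.999], [-1.0, 0.019, -0.011]]
force: [0.4, -0.2, -0.5]
width: 0.179
t: 13.38
position: [0.5715, 0.1202, 0.1798]
tcp_rot: [[-0.02, -0.999, 0.03], [-0.011, 0.03, 0.999], [-1.0, 0.02, -0.011]]
force: [0.2, -0.0, -1.4]
width: 0.182
```

Scene puts the tool-frame tilt at 20±1°, giving a world tilt of about 18.9°, within about 1° of the board normal. I'll accept that. Next I align with the blue spot and descend along the board normal, stopping short for a check.

```bash
python3 -m creep '[[0,0.0045,0.0005,0,255],[0,0.0045,0,0,255],[0.006,-0.0023,0,0,255],[0.006,-0.0023,0,0,255],[0.006,-0.0023,0,0,255],[0.006,-0.0023,0,0,255],[0,0,0,0,255]]' 60
python3 - <<'E'
from h import *
np.set_printoptions(precision=4,suppress=True)
s=ctrl.sense();R=s['tcp_rot'];p=s['position'];print(R)
for fn in('scene','top'):
    ims=[snap(fn,fn[0]+'6.png')['frame'].astype(float) for i in range(5)];cv2.imwrite('pics/'+fn[0]+'6.png',np.mean(ims,0)[:,:,::-1].astype(np.uint8))
N=p+R@[.0855,-.0318,0];print('nose est',N,proj('s6.png',N),proj('t6.png',N),'spot',proj('s6.png',[.607,.119,.054]),proj('t6.png',[.607,.119,.054]))
A=cv2.imread('pics/s6.png')[165:240,240:340];B=cv2.imread('pics/t6.png')[150:210,280:340]
o=np.zeros((600,800,3),np.uint8);o[:400]=0
o[:360,:480]=cv2.resize(A,(480,360),interpolation=2);o[:320,480:]=cv2.resize(B,(320,320),interpolation=2)
cv2.imwrite('pics/c8.png',o[:360])
E
```

```text
t: 13.97
position: [0.5709, 0.1203, 0.1533]
tcp_rot: [[-0.02, -0.999, 0.03], [-0.011, 0.03, 0.999], [-1.0, 0.019, -0.012]]
force: [-0.7, -0.2, -0.9]
width: 0.179
[[-0.0198 -0.9993  0.0301]
 [-0.0109  0.0303  0.9995]
 [-0.9997  0.0195 -0.0115]]
nose est [0.601  0.1184 0.0672] [284.0829 205.7116] [309.9545 179.1813] spot [282.5495 208.8716] [310.1551 178.3637]
```

View pics/c8.png

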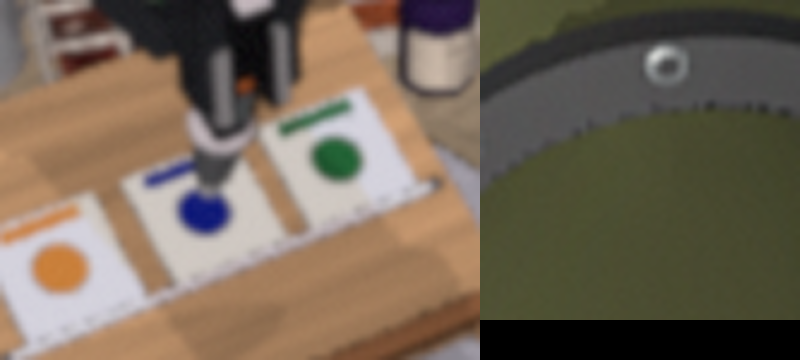

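Scene crop: the nose end is at (208,197), just up-slope of the blue window centre (204,213) and converging on it along the normal. The top view is blocked by the arm. I'll creep in.

```bash
python3 -m creep '[[0.004,-0.0018,0,0,255],[0.003,-0.0014,0,0,255],[0,0,0,0,255]]'; python3 -m creep '[[0.002,-0.0008,0,0,255],[0,0,0,0,255]]'; python3 -m creep '[[0.002,-0.0008,0,0,255],[0,0,0,0,255]]'
```

```text
t: 14.72
position: [0.5747, 0.1205, 0.1481]
tcp_rot: [[-0.016, -0.999, 0.03], [-0.01, 0.03, 0.999], [-1.0, 0.016, -0.011]]
force: [-0.3, 0.7, -1.2]
width: 0.179
t: 14.88
position: [0.5754, 0.1203, 0.1455]
tcp_rot: [[-0.017, -0.999, 0.03], [-0.01, 0.03, 0.999], [-1.0, 0.017, -0.011]]
force: [-0.2, -0.5, -0.8]
width: 0.18
t: 15.05
position: [0.5763, 0.1203, 0.1431]
tcp_rot: [[-0.017, -0.999, 0.03], [-0.01, 0.03, 0.999], [-1.0, 0.017, -0.011]]
force: [-0.6, -0.8, -1.1]
width: 0.183
```

```bash
python3 -m creep '[[0.0015,-0.0003,0,0,255],[0,0,0,0,255]]'; python3 -m creep '[[0.001,-0.0002,0,0,255],[0,0,0,0,255]]'; python3 -m creep '[[0.001,-0.0002,0,0,255],[0,0,0,0,255]]'
```

```text
t: 15.22
position: [0.5766, 0.1203, 0.1414]
tcp_rot: [[-0.017, -0.999, 0.03], [-0.01, 0.03, 0.999], [-1.0, 0.017, -0.011]]
force: [-0.7, 0.2, -1.1]
width: 0.179
t: 15.38
position: [0.5768, 0.1203, 0.1403]
tcp_rot: [[-0.017, -0.999, 0.03], [-0.01, 0.03, 0.999], [-1.0, 0.017, -0.011]]
force: [0.4, -1.3, -0.9]
width: 0.178
t: 15.55
position: [0.577, 0.1203, 0.1393]
tcp_rot: [[-0.017, -0.999, 0.03], [-0.01, 0.03, 0.999], [-1.0, 0.017, -0.011]]
force: [-0.9, 0.7, -0.2]
width: 0.174
```

Run:
```python
from h import *
F=[]
for i in range(4): F.append(ctrl.sense()['force']);ctrl.grab_frame('top')
print(np.mean(F,0).round(2),np.std(F,0).round(2),ctrl.sense()['position'].round(4))
```

```text
[-0.29  0.37 -0.65] [0.86 0.25 0.32] [0.577  0.1203 0.1394]
```

```bash
python3 -m creep '[[0.001,-0.0003,0,0,255],[0,0,0,0,255]]'; python3 -m creep '[[0.001,-0.0003,0,0,255],[0,0,0,0,255]]'; python3 -m creep '[[0.001,-0.0003,0,0,255],[0,0,0,0,255]]'
```

```text
t: 15.92
position: [0.5774, 0.1203, 0.1385]
tcp_rot: [[-0.017, -0.999, 0.03], [-0.01, 0.03, 0.999], [-1.0, 0.016, -0.011]]
force: [-0.6, -0.2, -1.2]
width: 0.181
t: 16.08
position: [0.5777, 0.1203, 0.1374]
tcp_rot: [[-0.017, -0.999, 0.03], [-0.01, 0.03, 0.999], [-1.0, 0.016, -0.011]]
force: [-0.2, 0.3, -1.0]
width: 0.175
t: 16.25
position: [0.5782, 0.1203, 0.1365]
tcp_rot: [[-0.016, -0.999, 0.03], [-0.01, 0.03, 0.999], [-1.0, 0.016, -0.01]]
force: [-0.4, -1.2, 0.3]
width: 0.18
```

```bash
cat > F.py <<'E'
from h import *
F=[]
for i in range(5): F.append(ctrl.sense()['force']);ctrl.grab_frame('top')
s=ctrl.sense();F=np.mean(F,0);print(F.round(2),'along n (bias removed)',round((F-[-.3,0,-.9])@np.array([-.342,0,.94]),2),s['position'].round(4),s['tcp_rot'][:,0].round(4))
E
python3 F.py; python3 -m creep '[[0.001,-0.0004,0,0,255],[0,0,0,0,255]]'; python3 F.py
```

```text
[-0.85 -0.33  0.75] along n (bias removed) 1.74 [0.5781 0.1203 0.1367] [-0.0163 -0.01   -0.9998]
t: 16.67
position: [0.5784, 0.1203, 0.1357]
tcp_rot: [[-0.016, -0.999, 0.03], [-0.01, 0.03, 0.999], [-1.0, 0.016, -0.01]]
force: [-1.0, -0.0, 1.3]
width: 0.178
[-0.91  0.19  1.22] along n (bias removed) 2.2 [0.5784 0.1203 0.1358] [-0.0163 -0.01   -0.9998]
```

Force now rises about 0.5 N per mm, which matches the nose spring, so the nose is in contact. I have used my picture allowance, so I'll check numerically that the nose is inside the blue disc.

Run:
```python
from h import *
np.set_printoptions(linewidth=200)
s=ctrl.sense();R=s['tcp_rot'];p=s['position']
im=np.mean([snap('scene','s7.png')['frame'].astype(float) for i in range(6)],0)
old=cv2.imread('pics/s1.png')[:,:,::-1].astype(float)
bl=lambda a:(a[:,:,2]-a[:,:,0])
print('blue-red now');print(bl(im)[200:217,273:296].round().astype(int))
print('blue-red start');print(bl(old)[200:217,273:296].round().astype(int))
print('gray now');print(im[194:213,273:296].mean(2).round().astype(int))
for n in([.0855,-.0318,0],[.083,-.031,0]): print(proj('s7.png',p+R@n))
print(proj('s7.png',[.607,.119,.054]))
```

```text
blue-red now
[[ 16  25  49  65  68  46  11  -3  -5  -6  -7  -7  -7  -7  -6  -8 -10 -13 -22 -43 -66 -74 -75]
 [ 54  61  64  53  42  34  13   0  -3  -4  -5  -6  -6  -5  -5  -8 -11 -14 -18 -32 -55 -72 -76]
 [ 58  43  28  14   7   6   4   0  -1  -1  -2  -2  -3  -3  -6 -10 -12 -14 -15 -22 -41 -63 -73]
 [ 21   7   0  -6  -8  -7  -2   0   1   1   0   1  -1  -3  -8 -11 -13 -13 -14 -16 -26 -46 -66]
 [ -2  -8 -11 -11 -10  -7   0   2   0   1   1   0   0  -4  -8 -13 -13 -13 -13 -14 -18 -32 -58]
 [-11 -12 -12 -10  -2   9  13   4   1   1   1   2   3   0  -7 -11 -13 -14 -14 -13 -16 -24 -46]
 [-13 -12 -12  -6  13  35  32   7   1   1   2   6  19  18   2  -9 -13 -13 -13 -13 -14 -19 -33]
 [-14 -13 -11   0  32  63  43  10   0   0   4  19  47  48  18  -5 -12 -13 -13 -13 -14 -15 -24]
 [-13 -13 -10   3  41  78  52  16   0   0  12  39  76  74  39   6 -10 -13 -12 -13 -13 -14 -17]
 [-13 -13 -10   3  39  80  66  34  14  13  33  64  92  85  48  12  -8 -13 -13 -13 -13 -14 -15]
 [-13 -13 -10   0  29  68  85  63  43  42  63  89  98  79  40   8  -9 -13 -14 -13 -13 -13 -14]
 [-13 -13 -12  -6  10  39  74  87  80  80 
[... 3358 characters left out ...]
  67 104 155 190 199 200 200 201 200 192 170]
 [200 200 193 166 118  77  75  83  84  77  70  65  62  86 133 174 196 201 201 200 201 197 179]
 [200 200 191 163 108  70  84 104 115 106  90  72  60  72 112 159 190 200 200 200 199 199 190]
 [200 199 193 166 112  71  78 104 123 119  94  72  57  67 104 154 188 199 201 201 200 200 197]
 [200 200 196 176 129  82  66  82 101  99  81  61  58  73 112 161 190 200 200 202 202 200 199]
 [200 200 198 187 156 110  76  64  71  71  61  58  64  90 134 176 195 200 200 200 201 201 201]
 [201 200 200 196 180 148 114  87  72  65  65  76  98 130 164 189 199 201 200 200 200 200 200]]
[282.44002384 209.75783664]
[282.554427   209.07923447]
[282.54948532 208.87164675]
```

The nose end is centred at about (281.3,208.7) against the blue disc centre (282.2,208.9). That is within about 2 mm, inside the 6 mm slack. Pressing on to about 3.5 N.

```bash
python3 -m creep '[[0.001,-0.0004,0,0,255],[0,0,0,0,255],[0.001,-0.0004,0,0,255],[0,0,0,0,255]]'; python3 F.py; python3 -m creep '[[0.0006,-0.0002,0,0,255],[0,0,0,0,255]]'; python3 F.py
```

```text
t: 17.55
position: [0.5791, 0.1202, 0.1337]
tcp_rot: [[-0.017, -0.999, 0.03], [-0.01, 0.03, 0.999], [-1.0, 0.016, -0.01]]
force: [-1.0, 1.3, 1.7]
width: 0.178
[-0.91  0.13  2.12] along n (bias removed) 3.05 [0.5791 0.1203 0.1339] [-0.0164 -0.0099 -0.9998]
t: 17.97
position: [0.5792, 0.1203, 0.1333]
tcp_rot: [[-0.016, -0.999, 0.03], [-0.01, 0.03, 0.999], [-1.0, 0.016, -0.01]]
force: [-1.2, -0.8, 3.0]
width: 0.177
[-1.33 -0.12  2.7 ] along n (bias removed) 3.74 [0.5792 0.1203 0.1334] [-0.0164 -0.0099 -0.9998]
```

```bash
python3 -m creep '[[0,0,0,0,255],[0,0,0,0,255],[0,0,0,0,255],[0,0,0,0,255]]'; python3 F.py
python3 - <<'E'
from station import ctrl
s=ctrl.sense();print(abs(s['joint_vel']).max(),s['t']);print(ctrl.finish_job())
E
```

```text
t: 18.55
position: [0.5792, 0.1202, 0.1334]
tcp_rot: [[-0.016, -0.999, 0.03], [-0.01, 0.03, 0.999], [-1.0, 0.016, -0.01]]
force: [-0.9, 0.1, 3.0]
width: 0.181
[-1.16 -0.49  2.37] along n (bias removed) 3.37 [0.5792 0.1203 0.1334] [-0.0164 -0.0099 -0.9998]
0.002402807591376681 18.8
the job is handed in; nothing more can be done
None
```

I drew the pen out of its dock and stood its nose on the blue paint, pressed about halfway in. I handed the job in at t = 18.8 s, with the arm holding still.

To get the slope angle, I first tilted the pen in the jaws by leaning its barrel on the dock, since the moves can only turn the tool about its own axis.

**What the last checks showed**
- **Press:** the force along the board normal was 3.4–3.7 N, against 3.5 N for halfway. It grew by roughly 0.5 N per mm, as the nose spring should, over about 3.7 mm of travel after contact.
- **Position:** partway through the press, with the nose already touching, the nose end was within about 2 mm of the blue disc's centre. I checked this from pixel values because my pictures were used up.
- **Steadiness:** the arm was still at hand-in (fastest joint 0.002 rad/s), and the grip was unchanged.

**What disagreed or was not confirmed**
- **Tilt:** the scene camera gave about 20 ± 1° in the tool frame and the wrist camera about 18 ± 1°. The tool itself leans about 1° the other way. The pen is therefore probably about 1–2° short of square, possibly 3°, and about 0.6° off sideways. I did not re-measure this under pressure.
- **Contact height:** the nose touched about 3 mm lower than I predicted, probably because I overestimated how far it sticks out of the grip.
- **Loose items and other samples:** I took no final look at the loose items or the other two samples. Every path was planned clear of them, and no unexpected force appeared on the way.

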